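# Unclamp the specimen carrier and seat it on the microscope stage

## Robot

A 6-joint arm with a two-finger parallel gripper is mounted at the origin on the work surface. World frame = base frame: x ahead of the robot, y to its left, z up, the work surface at z = 0. Lengths are in m, angles in rad, forces in N, time in s.
With the tool pointing down it reaches from about 0.3 to 0.875 m from the base axis. Payload 6.4 kg.
Tool frame: the origin (TCP) lies midway between the tips of the shut fingers; the grasp point (between the pads) lies 19 mm behind it; z points along the fingers, y is the direction in which the jaws open and shut (so a half turn about z gives the same grasp; the last joint's range is limited). The gripper opens to 85 mm and grips with 20 to 120 N. Pads are 22 mm wide; open, the fingers measure 114 mm over their backs; the gripper's body (76 mm by 85 mm) begins 54 mm behind the grasp point. The pads swing forward as they close: fully open they stand 13 mm farther back than shut.
Start: joints at [-1.508, 0.181, 1.607, -0, 1.354, -0.206], TCP at [0.153, -0.554, 0.231] pointing down, gripper open.
Joint ranges: [-2.99, 2.99], [-0.89, 2.07], [0.3, 2.58], [-1.14, 4.28], [0, 2.63], [-3.12, 3.12]. Speed limits (rad/s): [2.57, 2.57, 3.01, 3.14, 3.14, 3.14].

## Interface

Orientations are given as a unit quaternion [x, y, z, w].
In Python, from station import state, get_image, calibration, hand_in gives the robot as it stands.
- The arm moves only by the shell command python3 -m handwheel 'ROWS' [OPENING] [FORCE]. ROWS is JSON, a list of rows, each a list of 4 numbers: the shift along the world's x, y, z as a fraction of full scale, then the turn about the world's z as a fraction of full scale. In form: [[dx, dy, dz, spin], ...]. A call has exactly 10 rows; each row is the pose to reach, as a shift and turn from the pose commanded when the call began, turning the shorter way round; what a row does not reach only later rows make up. Full scale, the value 1, is 0.25 m for a shift and 180 degrees for a turn. A row lasts 1/10 s, in which the tool goes at most 50 mm and 8.59 degrees, less where a joint would pass 70% of its speed; a pose out of reach is approached as far as the arm can. A call with a number of a shift or a turn outside -1 to 1 is refused whole. A call with a gripper value outside its range is refused whole. OPENING is the finger opening in mm, from 0 to 85.4, set as the call begins (- or left out, the last holds). The fingers move at their own pace and stop on an object; FORCE is the grip in N (left out, the last holds). Time passes only in rows, so rows that repeat a pose let the fingers close, or fill a call up. It gives the time, the measured TCP pose, the force and the opening at its end, in the units of the state.
- state(): the state, without advancing time (a new reading comes with each control period).
- get_image(name): name is "side" or "top"; returns the picture (384x512x3 uint8, red, green, blue); there is no depth.
- calibration(name): a dict with "fx", "fy", "cx", "cy" (pixels), "extrinsics" (4x4, takes a point from camera to world coordinates). Camera axes: x right, y down, z forward; pixel columns grow to the right and rows downward; lengths in m; the calibration is good to about 2 mm. A picture is of the moment at which its call begins. calibration takes no time and is no camera call.
- hand_in(): hands the job in, once; it reports no verdict.
The state is a dict: "time": time; "joint_positions": joint angles; "qvel": joint speeds; "joint_torque": joint torques, N m; "position": TCP position; "tcp_rot": TCP orientation; "contact_force": force on the tool from outside, world axes, zero at the start; "moment": the same for the moment, N m; "finger_gap": finger opening in m.
Only numpy, scipy, OpenCV 4.12 (cv2) and the standard library are available. Lean on these libraries where they do the work, as an engineer would, in place of code of your own. Each camera call takes 0.05 s, during which the arm holds its last target.

## Task

Throw the red toggle-clamp handle over centre and all the way back so that the clamp lets go, then lift the specimen carrier out of the fixture and lower it gently onto the microscope stage so that both dowel pins enter its two holes and it lies flat on the stage, either way round. Leave the clamp open and let go of the carrier; do not drag the carrier out from under the clamp, and do not disturb the two standing objectives, the amber bottle or the white jar.

Things in the scene. Friction and masses are not known exactly. Their poses are not given: they have to be found in the camera images.
- fixture: Aluminium clamping fixture fixed to the bench. Origin: centre of the nest at bench height, z up. Base plate x -155 to +80, y -55 to +55 mm, 12 mm thick; the carrier lies on it between low steel blocks (tops at z = 19 mm, 2.5 to 4 mm play), its axes along the fixture's. A toggle clamp stands at its -x end (toward the robot), in the plane y = 0.
- clamp_handle (a joint): Angle of the weighted clamp handle. 0 = clamped: it leans 0.45 rad from upright toward the carrier. Grows as its top swings away from the carrier (to the fixture's -x): upright at 0.45, stop at 1.8, nearly level. Up to 0.45 it must be pushed (about 2 N at the grip); once over centre its own weight throws it back against the stop, where it stays. Short of 0.45 it falls shut again.
- handle_pivot (a point): Axis of the handle, parallel to the fixture's y; in the fixture's frame at x = -110, y = 0, z = 86 mm. Two steel cheeks, 36 mm wide along x and 36 mm over both along y, stand up to z = 96 mm around it; the clamp arm's own pivot lies between them at x = -112, z = 46 mm. Does not move.
- handle_grip (a point): Centre of the red grip, a roller 32 mm in diameter and 50 mm long whose axis is parallel to the fixture's y, at the end of the handle, 85 mm from its pivot (when clamped at x = -73, z = 163 mm in the fixture's frame).
- foot (a point): Underside centre of the clamp arm's rubber-tipped spring foot (16 mm diameter); when clamped it presses on the carrier's plate 52 mm from its centre, at z = 22 mm. The steel arm is 14 mm wide and thick, its top at z = 53 mm when clamped; the arm's upright screw reaches z = 70 mm. The arm turns up 0.72 rad per rad of the handle: 1.3 rad up, clear of the carrier, with the handle at its stop.
- carrier: Specimen carrier, about 0.35 kg: blue metal plate 130 (x) x 76 (y) x 10 mm with a black block 36 x 36 mm in its middle rising to 46 mm above the underside, a bright specimen disc on top. Origin: centre of the plate's underside, z up. Two dowel holes right through, 10 mm diameter, at (-45, +24) and (+45, -24) mm in its frame; the same when turned by half a turn.
- stage: Dark microscope stage 190 (x) x 160 (y) mm, fixed to the bench; on risers, top face at z = 40 mm. Origin: its centre at bench height, z up. A white round window marks its centre. Two steel dowel pins, 8 mm diameter, tips tapered over 3 mm, stand 8 mm above the top face at (-45, +24) and (+45, -24) mm in its frame. A grey rail 6 mm high runs along its +y edge from y = 65 mm outwards.
- stage_seat (a point): Centre of the stage's top face, same axes as the stage; the seated carrier's origin lies here.
- objective_a: loose microscope objective, steel with a yellow band, 30 mm diameter, 46 mm tall, standing; leave alone; origin at the underside
- objective_b: loose microscope objective, steel with a red band, 30 mm diameter, 46 mm tall, standing; leave alone; origin at the underside
- oil_bottle: small closed amber bottle, 36 mm diameter, 75 mm tall, standing; leave alone; origin at the underside
- jar: white jar with blue cap, 60 mm diameter, 70 mm tall; leave alone; origin at the underside

How it is judged:
By the outcome, as a careful person would: the job done as asked, in the order asked, and still so for the second after the job is handed in, with the robot touching nothing.
It also fails if it takes over 58 s, if anything falls off the work surface, if the arm or the gripper's body presses on something with over 40 N, if the wrist force passes 120 N, or if a joint passes its speed limit or range.

## Working session

There is one attempt and no reset: what is moved stays moved. The work goes in short steps, Python scripts to look and compute and a shell command to move; the robot and the scene stay as the last step left them, time stands still between calls to the robot, and variables do not carry over. Pictures are saved under pics/ and viewed, and the job is handed in when it is done.

```bash
mkdir -p pics; ls; python3 - <<'E'
from station import *
import cv2
for n in("side","top"):
    im=get_image(n); cv2.imwrite(f"pics/{n}0.png",im[:,:,::-1]); c=calibration(n); print(n,c)
s=state();print(s)
E
```

```text
pics
side {'fx': 429.29535542230246, 'fy': 429.29535542230246, 'cx': 255.5557712926743, 'cy': 193.96461959733526, 'extrinsics': array([[-0.77180492, -0.38917086,  0.50285505, -0.04457516],
       [-0.63571371,  0.45533921, -0.62332518,  0.62858128],
       [ 0.01361037, -0.80075729, -0.59883429,  0.85586944],
       [ 0.        ,  0.        ,  0.        ,  1.        ]])}
top {'fx': 429.26277448270355, 'fy': 429.26277448270355, 'cx': 252.3312967307337, 'cy': 190.2621740903002, 'extrinsics': array([[ 0.12517267, -0.97156832,  0.20096469,  0.31066119],
       [-0.99212875, -0.1218599 ,  0.02882194, -0.16295943],
       [-0.00351294, -0.20299057, -0.97917439,  1.470118  ],
       [ 0.        ,  0.        ,  0.        ,  1.        ]])}
{'time': 0.1, 'joint_positions': array([-1.50831145e+00,  1.81458490e-01,  1.60789240e+00,  3.76046434e-05,
        1.35380731e+00, -2.06331001e-01]), 'qvel': array([ 1.37502154e-04, -7.63346054e-04, -3.41933633e-03,  5.47968621e-04,
        6.18040958e-06,  4.20497208e-05]), 'joint_torque': array([ 9.45951469e-04, -4.45877266e+01, -3.52235055e+01, -2.31828135e-04,
        4.20530123e-03, -2.85310229e-06]), 'position': array([ 0.15269439, -0.55384919,  0.23048643]), 'tcp_rot': array([ 9.90981084e-01,  1.33999549e-01,  7.45615399e-05, -7.79428134e-04]), 'contact_force': array([ 0.62310885,  1.24315571, -0.42627128]), 'moment': array([0.01520257, 0.0199225 , 0.01282746]), 'finger_gap': 0.08568280344938647}
```

View pics/side0.png

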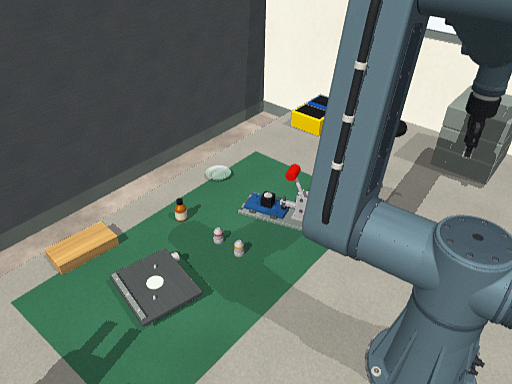

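View pics/top0.png

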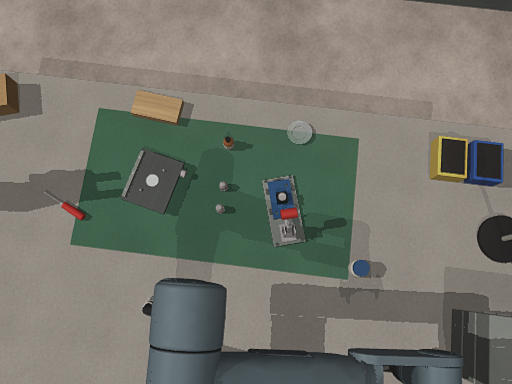

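The top view shows the stage at about (152,181), the carrier disc at (282,197) and the red grip at (289,213). The jar is at (361,268) and the objectives are at (223,186) and (220,209). I'll zoom in next.

```bash
python3 - <<'E'
import cv2
t=cv2.imread("pics/top0.png"); s=cv2.imread("pics/side0.png")
def z(im,x0,y0,x1,y1,f,n): cv2.imwrite(n,cv2.resize(im[y0:y1,x0:x1],None,fx=f,fy=f,interpolation=cv2.INTER_CUBIC))
z(t,250,165,330,255,6.5,"pics/zt_fix.png"); z(t,110,135,200,225,6.5,"pics/zt_st.png")
z(s,230,150,330,240,6.5,"pics/zs_fix.png"); z(s,100,235,210,330,6.2,"pics/zs_st.png")
E
```

```text
(no output)
```

View pics/zt_fix.png

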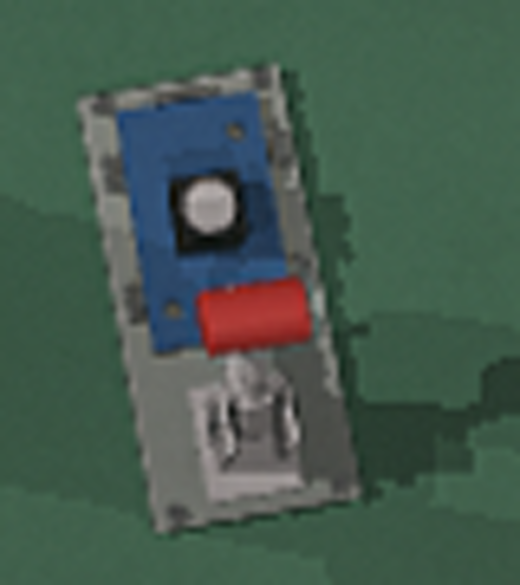

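View pics/zt_st.png

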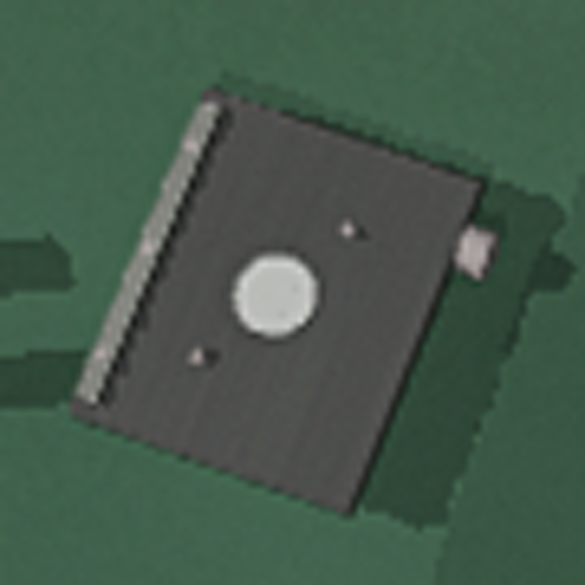

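View pics/zs_fix.png

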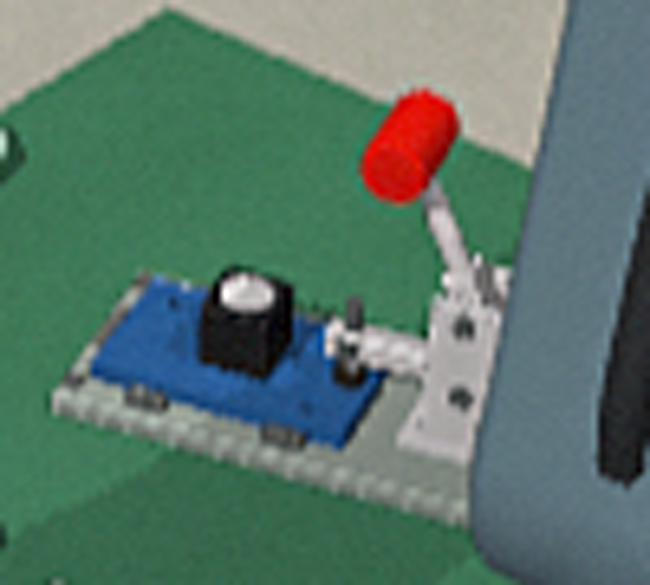

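View pics/zs_st.png

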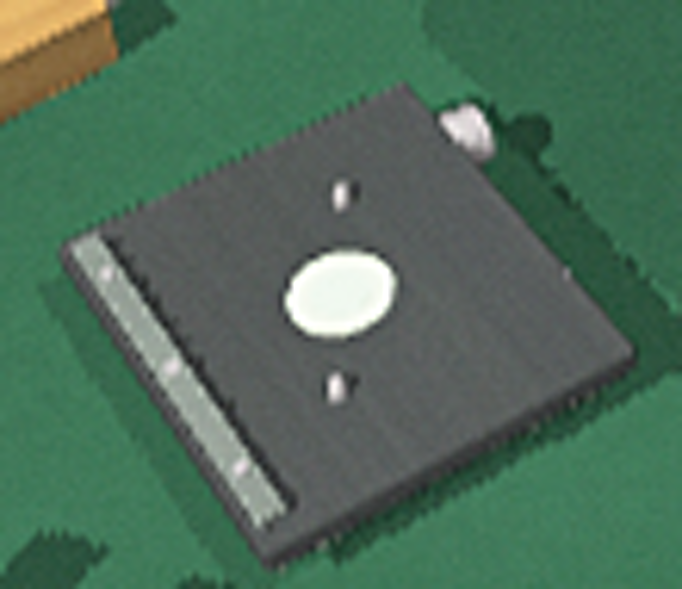

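```bash
cat > h.py <<'E'
import numpy as np, cv2
from station import *
C={n:calibration(n) for n in("side","top")}
def cast(n,uv,z):
    c=C[n];uv=np.atleast_2d(np.asarray(uv,float));E=c["extrinsics"]
    d=np.c_[(uv[:,0]-c["cx"])/c["fx"],(uv[:,1]-c["cy"])/c["fy"],np.ones(len(uv))]@E[:3,:3].T
    o=E[:3,3];return o+d*((z-o[2])/d[:,2])[:,None]
def proj(n,P):
    c=C[n];E=c["extrinsics"];p=(np.atleast_2d(P)-E[:3,3])@E[:3,:3]
    return np.c_[c["fx"]*p[:,0]/p[:,2]+c["cx"],c["fy"]*p[:,1]/p[:,2]+c["cy"]]
def tri(uvt,uvs):
    A=[];b=[];
    for n,uv in(("top",uvt),("side",uvs)):
        c=C[n];E=c["extrinsics"];d=E[:3,:3]@np.array([(uv[0]-c["cx"])/c["fx"],(uv[1]-c["cy"])/c["fy"],1]);d/=np.linalg.norm(d)
        M=np.eye(3)-np.outer(d,d);A.append(M);b.append(M@E[:3,3])
    P=np.linalg.solve(A[0]+A[1],b[0]+b[1]); return P,[np.linalg.norm(A[i]@P-b[i])*1e3 for i in(0,1)]
def blobs(mask,amin=5):
    n,l,st,ce=cv2.connectedComponentsWithStats(mask.astype(np.uint8));return [(ce[i].round(2),st[i].tolist()) for i in range(1,n) if st[i][4]>=amin]
def roi(im,x0,y0,x1,y1):
    m=np.zeros(im.shape[:2],bool);m[y0:y1,x0:x1]=1;return m
def pic(n,name):
    im=get_image(n);cv2.imwrite(f"pics/{name}.png",im[:,:,::-1]);return im
def load(name): return cv2.imread(f"pics/{name}.png")[:,:,::-1].astype(int)
E
cat > m.py <<'E'
from h import *
for n,f,R in(("top","top0",[(255,165,320,255),(115,140,195,225)]),("side","side0",[(235,160,320,230),(105,240,205,330)])):
    im=load(f);r,g,b=im[...,0],im[...,1],im[...,2];mx=im.max(2);mn=im.min(2)
    fx=roi(im,*R[0]);st=roi(im,*R[1])
    print(n,"red",blobs(fx&(r>120)&(g<80),20))
    print("blue",blobs(fx&(b>r+50)&(b>g+25),100))
    wh=(mn>150)
    print("disc",blobs(fx&wh,8)); print("window",blobs(st&wh,4))
    dark=st&(mx<105)&(mx-mn<16)
    m=dark.astype(np.uint8)
    bl=blobs(m,300);print("stage",bl)
E
python3 m.py
```

```text
top red [(array([288.66, 212.9 ]), [281, 208, 17, 11, 140])]
blue [(array([278.46, 195.24]), [268, 179, 26, 40, 452])]
disc [(array([281.38, 194.85]), [279, 194, 7, 4, 13])]
window [(array([182.23, 173.15]), [181, 171, 4, 5, 13]), (array([151.82, 179.94]), [146, 175, 12, 11, 109])]
stage [(array([154.14, 181.28]), [121, 149, 66, 65, 2290])]
side red [(array([292.39, 172.18]), [286, 164, 15, 17, 167])]
blue [(array([264.69, 206.26]), [244, 193, 45, 26, 484])]
disc [(array([236.12, 160.62]), [235, 160, 4, 3, 8]), (array([301.85, 164.42]), [278, 160, 37, 15, 248]), (array([296.86, 204.  ]), [280, 182, 27, 39, 339]), (array([267.48, 194.52]), [264, 192, 8, 5, 31]), (array([244.26, 211.26]), [238, 209, 13, 6, 35]), (array([256.12, 214.35]), [252, 213, 9, 4, 17])]
window [(array([175.05, 255.05]), [171, 252, 8, 7, 39]), (array([154.43, 266.29]), [154, 265, 2, 4, 7]), (array([129.25, 297.47]), [112, 273, 33, 47, 190]), (array([154.5 , 281.98]), [146, 276, 18, 13, 186]), (array([153.56, 297.22]), [153, 295, 2, 5, 9])]
stage [(array([157.26, 285.83]), [110, 249, 93, 78, 3467])]
```

```bash
cat > m2.py <<'E'
from h import *
def up(im,R,f=8):
    x0,y0,x1,y1=R;return cv2.resize(im[y0:y1,x0:x1].astype(np.float32),None,fx=f,fy=f,interpolation=cv2.INTER_CUBIC)
def back(p,R,f=8): return (np.asarray(p,float)+.5)/f-.5+np.array(R[:2])
def comps(mask,R,amin,amax=1e9):
    n,l,st,ce=cv2.connectedComponentsWithStats(mask.astype(np.uint8))
    return [(back(ce[i],R).round(2),round(st[i][4]/64,1)) for i in range(1,n) if amin*64<=st[i][4]<=amax*64]
t=load("top0");s=load("side0")
R=(273,185,292,207);u=up(t,R);print("disc top",comps(u.min(2)>105,R,10,60))
R=(255,185,280,212);u=up(s,R);print("disc side",comps(u.min(2)>130,R,8,80))
R=(140,165,172,195);u=up(t,R);print("win/pins top",comps(u.min(2)>125,R,1,200))
R=(135,255,175,305);u=up(s,R);print("win/pins side",comps(u.min(2)>150,R,1,300))
# stage outline top
R=(112,140,195,225);u=up(t,R);m=((u.max(2)<110)&(u.max(2)-u.min(2)<16)).astype(np.uint8)
m=cv2.morphologyEx(m,cv2.MORPH_CLOSE,np.ones((25,25)))
c=max(cv2.findContours(m,cv2.RETR_EXTERNAL,cv2.CHAIN_APPROX_NONE)[0],key=cv2.contourArea)[:,0]
w=cast("top",back(c,R),.040)[:,:2]*1e3
print("stage rect",cv2.minAreaRect(w.astype(np.float32)))
R=(255,165,320,255);u=up(t,R);m=((u[...,2]>u[...,0]+40)&(u[...,2]>u[...,1]+15)).astype(np.uint8)
c=max(cv2.findContours(m,cv2.RETR_EXTERNAL,cv2.CHAIN_APPROX_NONE)[0],key=cv2.contourArea)[:,0]
w=cast("top",back(c,R),.022)[:,:2]*1e3
print("blue rect",cv2.minAreaRect(w.astype(np.float32)))
# red
R=(275,203,303,223);u=up(t,R);m=((u[...,0]>120)&(u[...,1]<90)).astype(np.uint8);c=max(cv2.findContours(m,0,1)[0],key=cv2.contourArea)[:,0]
w=cast("top",back(c,R),.163)[:,:2]*1e3;print("red rect",cv2.minAreaRect(w.astype(np.float32)))
# fixture base outline
R=(255,165,320,255);u=up(t,R);g=(u[...,1]-u[...,0]>12)&(u[...,1]>u[...,2]);m=(~g).astype(np.uint8);m=cv2.morphologyEx(m,cv2.MORPH_OPEN,np.ones((15,15)));
c=max(cv2.findContours(m,0,1)[0],key=cv2.contourArea)[:,0];w=cast("top",back(c,R),.012)[:,:2]*1e3;print("fix rect",cv2.minAreaRect(w.astype(np.float32)))
E
python3 m2.py
```

```text
disc top [(array([281.79, 196.2 ]), np.float64(46.1))]
disc side [(array([267.45, 194.65]), np.float64(33.8))]
win/pins top [(array([162.98, 169.89]), np.float64(1.8)), (array([151.84, 179.93]), np.float64(122.3)), (array([139.88, 189.33]), np.float64(1.4))]
win/pins side [(array([173.17, 255.74]), np.float64(7.2)), (array([154.37, 266.07]), np.float64(6.9)), (array([154.44, 281.91]), np.float64(188.1)), (array([153.65, 297.09]), np.float64(8.3)), (array([135.31, 303.29]), np.float64(4.3))]
stage rect ((594.7175903320312, 213.5797576904297), (183.4219970703125, 192.8897705078125), 77.29371643066406)
blue rect ((592.1572265625, -221.57366943359375), (130.24171447753906, 76.26663970947266), 15.704547882080078)
red rect ((522.342529296875, -244.2221221923828), (29.190467834472656, 51.18918228149414), 16.974857330322266)
fix rect ((554.6080322265625, -233.34959411621094), (236.91000366210938, 111.34323120117188), 16.97012710571289)
```

```bash
cat > m3.py <<'E'
from h import *
def p(n,*a): print(n,*[np.round(np.asarray(x)*1e3,1) for x in a])
p("disc",cast("top",[281.79,196.2],.058)[0],cast("side",[267.45,194.65],.058)[0]);print(tri((281.79,196.2),(267.45,194.65)))
p("win",cast("top",[151.84,179.93],.04)[0],cast("side",[154.44,281.91],.04)[0]);print(tri((151.84,179.93),(154.44,281.91)))
a=cast("top",[[162.98,169.89],[139.88,189.33]],.046)
b=cast("side",[[154.37,266.07],[153.65,297.09]],.044)
for q in(a,b):
    d=q[0]-q[1];p("pins",q[0],q[1],q.mean(0),np.linalg.norm(d)/1);print(np.degrees(np.arctan2(d[1],d[0])))
print(tri((162.98,169.89),(154.37,266.07)),tri((139.88,189.33),(153.65,297.09)))
p("red",cast("top",[288.66,212.9],.163)[0],cast("side",[292.4,172.2],.163)[0])
E
python3 m3.py
```

```text
disc [ 592.6 -221.8   58. ] [ 595.1 -223.1   58. ]
(array([ 0.59289653, -0.22138359,  0.05988078]), [np.float64(0.7483934079816451), np.float64(0.748393407981634)])
win [597.2 224.9  40. ] [599.7 223.6  40. ]
(array([0.59713733, 0.22457673, 0.0425146 ]), [np.float64(0.535290457123993), np.float64(0.5352904571238997)])
pins [635.6 191.5  46. ] [558.7 257.9  46. ] [597.1 224.7  46. ] 101.6
-40.83948461632417
pins [638.2 191.   44. ] [561.  257.6  44. ] [599.6 224.3  44. ] 101.9
-40.79762215563344
(array([0.63598403, 0.19182425, 0.0459824 ]), [np.float64(0.5213455102810339), np.float64(0.5213455102808929)]) (array([0.55906501, 0.2582616 , 0.04597765]), [np.float64(0.4845149902688587), np.float64(0.48451499026875766)])
red [ 522.3 -244.2  163. ] [ 523.  -243.3  163. ]
```

```bash
python3 -m handwheel '[[0.1,0.077,0,0.009],[0.2,0.154,0,0.009],[0.3,0.231,0,0.009],[0.4,0.308,0,0.009],[0.5,0.385,0,0.009],[0.6,0.462,0,0.009],[0.7,0.539,0,0.009],[0.8,0.616,0,0.009],[0.9,0.693,0,0.009],[1.0,0.769,0,0.009]]' 0 30
```

```text
time: 1.1
position: [0.4035, -0.3609, 0.2309]
tcp_rot: [0.989, 0.148, -0.0, -0.0]
contact_force: [0.1, 0.5, 0.3]
finger_gap: 0.0003
```

```bash
python3 -m handwheel '[[0.11,0.083,0,0],[0.22,0.166,0,0],[0.33,0.25,0,0],[0.44,0.333,0,0],[0.55,0.417,0,0],[0.65,0.492,0,0],[0.726,0.55,-0.05,0],[0.726,0.55,-0.15,0],[0.726,0.55,-0.25,0],[0.726,0.55,-0.324,0]]' 0 30; python3 - <<'E'
from h import *
pic("side","s1");pic("top","t1")
E
```

```text
time: 2.1
position: [0.5835, -0.2236, 0.1479]
tcp_rot: [0.989, 0.148, -0.001, -0.001]
contact_force: [-0.0, -0.3, -0.7]
finger_gap: -0.0005
```

View pics/s1.png

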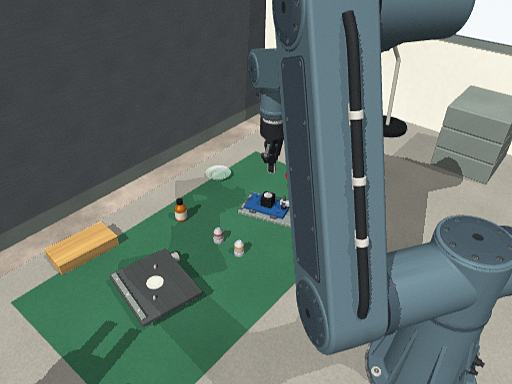

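View pics/t1.png

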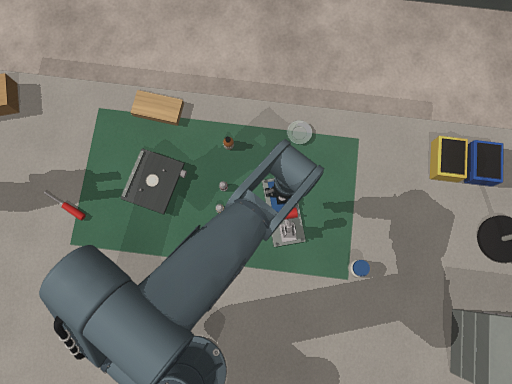

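```bash
python3 -m handwheel '[[-0.06,-0.018,0,0],[-0.11,-0.034,0,0],[-0.15,-0.046,0,0],[-0.19,-0.058,0,0],[-0.23,-0.07,0,0],[-0.27,-0.083,0,0],[-0.31,-0.095,0,0],[-0.35,-0.107,0,0],[-0.39,-0.119,0,0],[-0.39,-0.119,0,0]]' 0 30; python3 - <<'E'
from h import *
pic("side","s2");pic("top","t2")
E
```

```text
time: 3.2
position: [0.4849, -0.2545, 0.1497]
tcp_rot: [0.989, 0.147, -0.001, -0.001]
contact_force: [0.0, -0.6, 0.2]
finger_gap: 0.0005
```

View pics/s2.png

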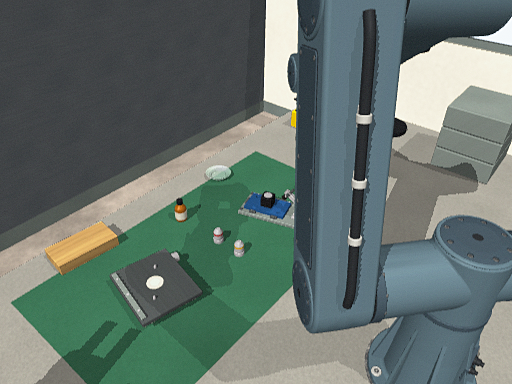

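View pics/t2.png

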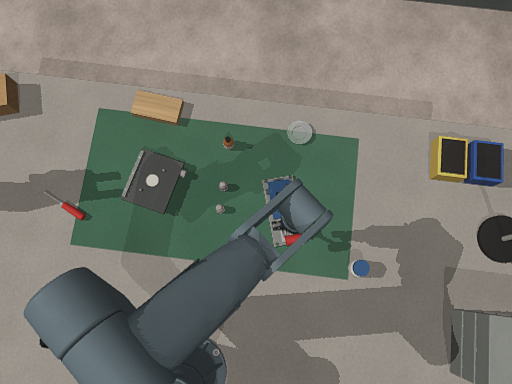

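The red grip has moved to (292,240) in the top view, so the handle is thrown back. I'll back off for a clear look.

```bash
python3 -m handwheel '[[0,0,0.1,0],[0,0,0.2,0],[0,0,0.32,0],[-0.1,-0.13,0.32,0],[-0.2,-0.26,0.32,0],[-0.32,-0.42,0.32,0],[-0.44,-0.58,0.32,0],[-0.54,-0.72,0.32,0],[-0.6,-0.8,0.32,0],[-0.6,-0.8,0.32,0]]' 60 30; python3 - <<'E'
from h import *
s=pic("side","s3");t=pic("top","t3")
a=cv2.resize(t[165:255,250:330],None,fx=6,fy=6,interpolation=2);b=cv2.resize(s[150:240,225:305],None,fx=6,fy=6,interpolation=2)
cv2.imwrite("pics/z3.png",np.hstack([a,b])[:,:800,::-1])
E
```

```text
time: 4.3
position: [0.3347, -0.457, 0.23]
tcp_rot: [0.989, 0.146, -0.0, 0.0]
contact_force: [-0.3, 0.2, -0.2]
finger_gap: 0.0602
```

View pics/z3.png

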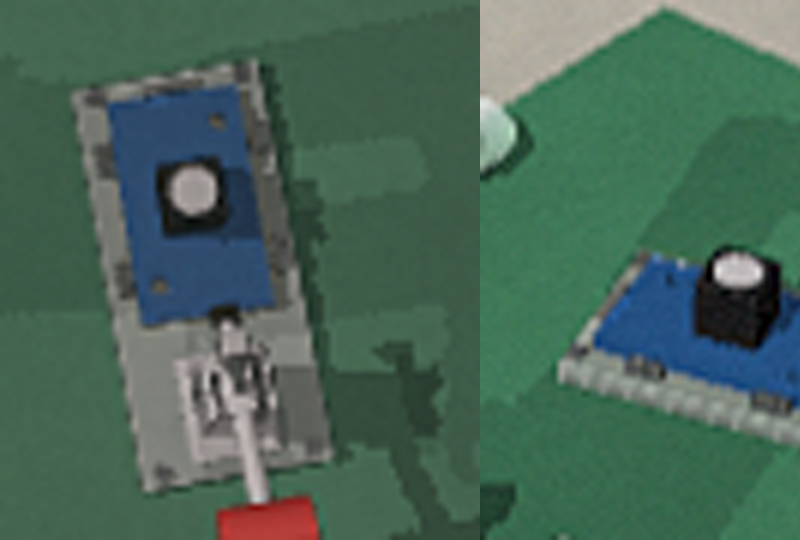

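View pics/t3.png

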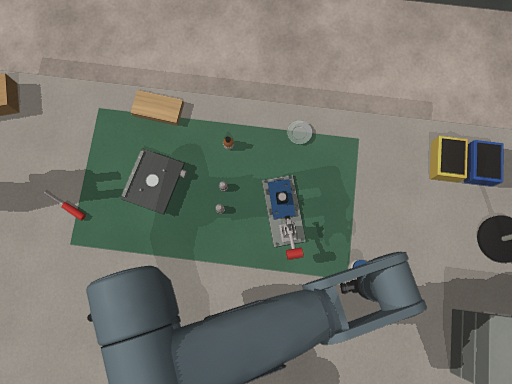

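The clamp is open, with the red grip at (294,254) in the top view and the arm raised. The carrier is uncovered, so I'll re-measure it.

```bash
sed -i 's/"top0"/"t3"/;s/"side0"/"s3"/' m2.py; cat >> m2.py <<'E'
R=(255,170,305,225);u=up(t,R);m=((u[...,2]>u[...,0]+40)&(u[...,2]>u[...,1]+15)).astype(np.uint8)
m=cv2.morphologyEx(m,cv2.MORPH_CLOSE,np.ones((120,120)))
c=max(cv2.findContours(m,0,1)[0],key=cv2.contourArea)[:,0]
w=cast("top",back(c,R),.022)[:,:2]*1e3;print("blue2",cv2.minAreaRect(w.astype(np.float32)))
for R in((282,182,291,189),(272,208,281,216)):
    u=up(t,R).max(2); print(R,np.unravel_index(0,(1,1)),)
    f=up(t,R); bl=f[...,2]-f[...,0]; m=bl<30; print(comps(m,R,.3,12))
E
python3 m2.py
```

```text
disc top [(array([281.81, 196.29]), np.float64(46.1))]
disc side [(array([267.53, 194.69]), np.float64(32.8))]
win/pins top [(array([162.97, 169.89]), np.float64(2.2)), (array([151.83, 179.92]), np.float64(124.6)), (array([139.89, 189.33]), np.float64(1.6))]
win/pins side [(array([173.18, 255.57]), np.float64(6.2)), (array([154.38, 266.07]), np.float64(6.7)), (array([154.44, 281.91]), np.float64(188.2)), (array([153.64, 297.1 ]), np.float64(8.4)), (array([135.29, 303.24]), np.float64(4.5))]
stage rect ((594.664306640625, 213.3212890625), (183.83502197265625, 192.3163299560547), 77.4319076538086)
blue rect ((591.9806518554688, -221.7963409423828), (130.4322052001953, 76.04735565185547), 15.833061218261719)Traceback (most recent call last):
  File "m2.py", line 24, in <module>
    R=(275,203,303,223);u=up(t,R);m=((u[...,0]>120)&(u[...,1]<90)).astype(np.uint8);c=max(cv2.findContours(m,0,1)[0],key=cv2.contourArea)[:,0]
                                                                                      ~~~^^^^^^^^^^^^^^^^^^^^^^^^^^^^^^^^^^^^^^^^^^^^^^^^
ValueError: max() iterable argument is empty
```

```bash
sed -i '/^R=(275,203/d;/^w=cast("top",back(c,R),.163/d' m2.py; cat >> m2.py <<'E'
E
python3 m2.py | tail -6; python3 - <<'E'
from h import *
print(cast("top",[281.81,196.29],.058)*1e3)
E
```

```text
fix rect ((534.5646362304688, -239.62835693359375), (278.4434509277344, 111.26900482177734), 16.87836265563965)
blue2 ((579.86181640625, -225.31048583984375), (154.8932342529297, 78.12368774414062), 14.429920196533203)
(282, 182, 291, 189) (np.int64(0), np.int64(0))
[(array([290.05, 183.21]), np.float64(3.3)), (array([285.68, 184.8 ]), np.float64(6.2))]
(272, 208, 281, 216) (np.int64(0), np.int64(0))
[(array([276.18, 212.29]), np.float64(6.2)), (array([271.92, 213.68]), np.float64(3.4))]
[[ 592.314825  -221.9325559   58.       ]]
```

```bash
python3 - <<'E'
from h import *
h=cast("top",[[285.68,184.8],[276.18,212.29]],.022);d=h[0]-h[1];print(h*1e3,h.mean(0)*1e3,np.linalg.norm(d)*1e3,np.degrees(np.arctan2(d[1],d[0])))
E
```

```text
[[ 641.31661404 -232.19451568   22.        ]
 [ 541.9162969  -210.58414289   22.        ]] [ 591.61645547 -221.38932928   22.        ] 101.72232429296491 -12.26565888360089
```

```bash
python3 -m handwheel '[[0.08,0.073,0,0],[0.2,0.182,0,-0.006],[0.32,0.291,0,-0.006],[0.44,0.4,0,-0.006],[0.56,0.509,0,-0.006],[0.68,0.618,0,-0.006],[0.8,0.728,0,-0.006],[0.9,0.818,0,-0.006],[0.96,0.873,0,-0.006],[0.96,0.873,0,-0.006]]' 60 30
python3 -m handwheel '[[0.061,0.056,-0.1,0],[0.061,0.056,-0.22,0],[0.061,0.056,-0.34,0],[0.061,0.056,-0.45,0],[0.061,0.056,-0.55,0],[0.061,0.056,-0.6,0],[0.061,0.056,-0.6,0],[0.061,0.056,-0.6,0],[0.061,0.056,-0.6,0],[0.061,0.056,-0.6,0]]' 60 30;  python3 - <<'E'
from h import *
s=pic("side","s4");t=pic("top","t4")
a=cv2.resize(t[155:245,240:320],None,fx=5,fy=5,interpolation=2);b=cv2.resize(s[140:230,225:305],None,fx=5,fy=5,interpolation=2)
cv2.imwrite("pics/z4.png",np.hstack([a,b])[:,:800,::-1]);x=state();print(x["position"],x["contact_force"])
E
```

```text
time: 5.4
position: [0.5788, -0.2317, 0.2301]
tcp_rot: [0.99, 0.142, 0.0, -0.001]
contact_force: [1.0, 0.1, -0.5]
finger_gap: 0.06
time: 6.4
position: [0.5929, -0.2227, 0.082]
tcp_rot: [0.99, 0.139, 0.001, 0.001]
contact_force: [0.4, 0.8, 0.1]
finger_gap: 0.0601
[ 0.59253445 -0.22248284  0.08143083] [ 0.38283317 -0.6938979   0.32129632]
```

View pics/z4.png

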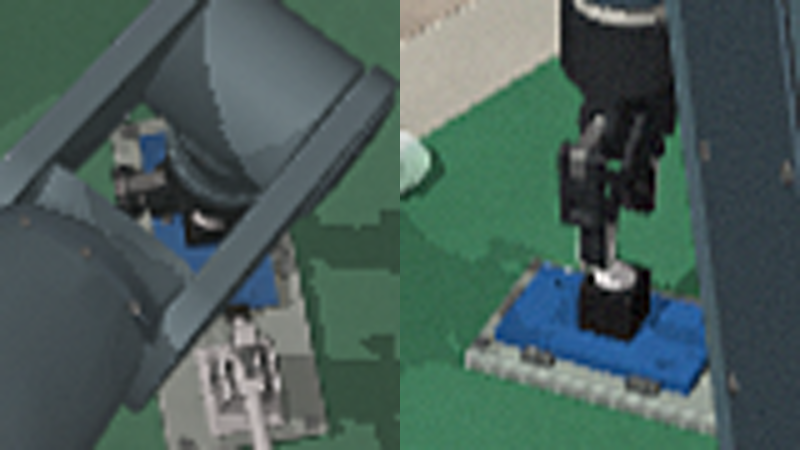

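```bash
python3 -m handwheel '[[0,0,-0.05,0],[0,0,-0.1,0],[0,0,-0.14,0],[0,0,-0.18,0],[0,0,-0.2,0],[0,0,-0.216,0],[0,0,-0.216,0],[0,0,-0.216,0],[0,0,-0.216,0],[0,0,-0.216,0]]' 60 40
python3 -m handwheel '[[0,0,0,0],[0,0,0,0],[0,0,0,0],[0,0,0,0],[0,0,0,0],[0,0,0,0],[0,0,0,0],[0,0,0,0],[0,0,0,0],[0,0,0,0]]' 20 40
```

```text
time: 7.5
position: [0.5923, -0.2223, 0.0269]
tcp_rot: [0.99, 0.139, 0.0, 0.0]
contact_force: [-0.4, 0.3, 0.7]
finger_gap: 0.0605
time: 8.5
position: [0.5923, -0.2224, 0.0268]
tcp_rot: [0.99, 0.139, 0.0, 0.0]
contact_force: [0.6, 0.1, 5.6]
finger_gap: 0.0352
```

```bash
python3 -m handwheel '[[0,0,0.01,0],[0,0,0.03,0],[0,0,0.06,0],[0,0,0.1,0],[0,0,0.16,0],[0,0,0.22,0],[0,0,0.3,0],[0,0,0.36,0],[0,0,0.4,0],[0,0,0.4,0]]' 20 60; python3 - <<'E'
from h import *
s=pic("side","s5");t=pic("top","t5")
a=cv2.resize(t[155:245,240:320],None,fx=5,fy=5,interpolation=2);b=cv2.resize(s[120:210,225:305],None,fx=5,fy=5,interpolation=2)
cv2.imwrite("pics/z5.png",np.hstack([a,b])[:,:800,::-1]);x=state();print(x["position"],x["contact_force"],x["finger_gap"])
E
```

```text
time: 9.5
position: [0.5932, -0.2228, 0.1288]
tcp_rot: [0.99, 0.139, 0.002, 0.001]
contact_force: [0.7, -0.0, -3.5]
finger_gap: 0.0352
[ 0.59176433 -0.22199354  0.12615693] [ 0.24468807  0.09822758 -3.9419003 ] 0.03515526003162758
```

View pics/z5.png

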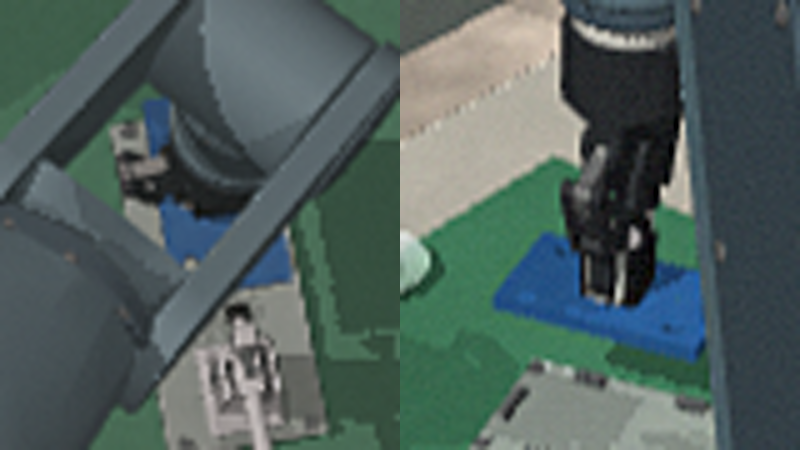

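The carrier is lifted clear and the gap reads 35 mm. Next I'll carry it to the stage.

```bash
python3 -m handwheel '[[0,0.04,0,-0.01],[0,0.12,0,-0.02],[0,0.23,0,-0.04],[0,0.35,0,-0.06],[0,0.47,0,-0.08],[0,0.58,0,-0.1],[0,0.69,0,-0.12],[0,0.8,0,-0.14],[0,0.9,0,-0.159],[0,1.0,0,-0.159]]' 20 60
python3 -m handwheel '[[0.02,0.12,0,0],[0.02,0.24,0,0],[0.02,0.36,0,0],[0.02,0.48,0,0],[0.02,0.59,0,0],[0.02,0.68,0,0],[0.02,0.75,0,0],[0.02,0.786,0,0],[0.02,0.786,0,0],[0.02,0.786,0,0]]' 20 60
python3 - <<'E'
from h import *
s=pic("side","s6");t=pic("top","t6")
a=cv2.resize(t[135:225,110:190],None,fx=5,fy=5,interpolation=2);b=cv2.resize(s[225:315,110:190],None,fx=5,fy=5,interpolation=2)
cv2.imwrite("pics/z6.png",np.hstack([a,b])[:,:800,::-1]);x=state();print(x["position"],x["tcp_rot"],x["contact_force"],x["finger_gap"])
E
```

```text
time: 10.6
position: [0.5909, 0.0291, 0.1248]
tcp_rot: [0.994, -0.111, -0.001, -0.0]
contact_force: [0.1, -0.3, -4.0]
finger_gap: 0.0351
time: 11.6
position: [0.5969, 0.2236, 0.1259]
tcp_rot: [0.994, -0.111, -0.0, 0.0]
contact_force: [0.1, 0.9, -4.0]
finger_gap: 0.0352
[0.59711684 0.22325651 0.12616699] [ 9.93822352e-01 -1.10982319e-01 -9.08498277e-05  2.23313235e-04] [ 0.71084812 -0.75273073 -2.99086228] 0.03504645269461898
```

View pics/z6.png

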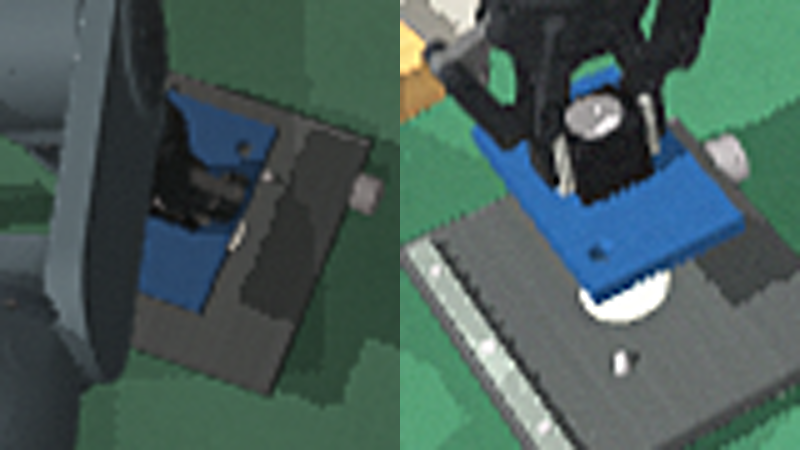

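View pics/s6.png

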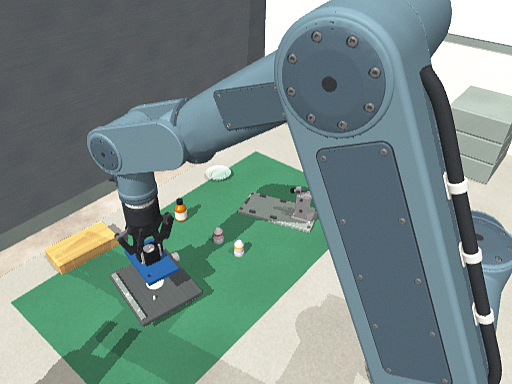

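```bash
cat > m4.py <<'E'
from h import *
def up(im,R,f=8):
    x0,y0,x1,y1=R;return cv2.resize(im[y0:y1,x0:x1].astype(np.float32),None,fx=f,fy=f,interpolation=cv2.INTER_CUBIC)
def back(p,R,f=8): return (np.asarray(p,float)+.5)/f-.5+np.array(R[:2])
def comps(mask,R,amin,amax=1e9):
    n,l,st,ce=cv2.connectedComponentsWithStats(mask.astype(np.uint8))
    return [(back(ce[i],R).round(2),round(st[i][4]/64,1)) for i in range(1,n) if amin*64<=st[i][4]<=amax*64]
t=load("t6");s=load("s6")
R=(140,240,158,258);print("disc side",d:=comps(up(s,R).min(2)>110,R,8,90))
R=(146,271,153,279);f=up(s,R);print("hole side",hs:=comps(f.max(2)<100,R,1,20))
R=(155,160,163,169);f=up(t,R);print("hole top",ht:=comps(f.max(2)<85,R,1,20), np.round(f.max(2)[::8,::8]))
yaw=np.radians(-12.75);c=np.array([.5971,.2248]);M=np.array([[np.cos(yaw),-np.sin(yaw)],[np.sin(yaw),np.cos(yaw)]])
cs=np.array([.5997,.2235])
for z,x in((.1573,d),): 
    for q in x: print("disc-stage(side)",(cast("side",q[0],z)[0,:2]-cs)*1e3)
for q in hs: print("hole s err",(cast("side",q[0],.1213)[0,:2]-cs-M@[-.045,.024])*1e3)
for q in ht: print("hole t err",(cast("top",q[0],.1213)[0,:2]-c-M@[.045,-.024])*1e3)
E
python3 m4.py
```

```text
disc side [(array([148.37, 247.84]), np.float64(73.0)), (array([141.75, 255.09]), np.float64(12.4))]
hole side [(array([148.67, 275.39]), np.float64(2.7))]
hole top [] [[102. 103. 104. 104. 105. 104. 104. 106.]
 [103. 103. 103. 105. 105. 104. 103. 104.]
 [103. 102. 103. 105. 105. 105. 104. 103.]
 [104. 105. 101.  86.  84.  99. 106. 105.]
 [105. 108.  87.  51.  50.  80. 103. 107.]
 [105. 108.  84.  52.  64.  83. 106. 108.]
 [107. 107. 100.  81.  77. 100. 112. 107.]
 [110. 109. 111.  87.  73.  80.  83.  75.]
 [ 82.  81.  83.  74.  68.  68.  65.  52.]]
disc-stage(side) [-1.38163645  0.03356868]
disc-stage(side) [-8.50844268 24.85373668]
hole s err [-0.56983079  2.87103192]
```

```bash
python3 - <<'E'
from h import *
c=np.array([.5971,.2248]);yaw=np.radians(-12.75);M=np.array([[np.cos(yaw),-np.sin(yaw)],[np.sin(yaw),np.cos(yaw)]])
print((cast("top",[158.4,164.6],.1213)[0,:2]-c-M@[.045,-.024])*1e3)
E
python3 -m handwheel '[[0,0,-0.03,0],[0,0,-0.07,0],[0,0,-0.11,0],[0,0,-0.15,0],[0,0,-0.18,0],[0,0,-0.2,0],[0,0,-0.215,0],[0,0,-0.22,0],[0,0,-0.22,0],[0,0,-0.22,0]]' 20 60
python3 - <<'E'
from h import *
s=pic("side","s7");t=pic("top","t7")
a=cv2.resize(t[135:225,110:190],None,fx=5,fy=5,interpolation=2);b=cv2.resize(s[235:325,110:190],None,fx=5,fy=5,interpolation=2)
cv2.imwrite("pics/z7.png",np.hstack([a,b])[:,:800,::-1]);x=state();print(x["position"],x["tcp_rot"],x["contact_force"],x["finger_gap"])
E
```

```text
[-1.66268785 -0.97124762]
time: 12.7
position: [0.5973, 0.2245, 0.0718]
tcp_rot: [0.994, -0.11, 0.0, -0.0]
contact_force: [-0.2, -0.3, -2.5]
finger_gap: 0.035
[0.59729624 0.22445831 0.07178456] [ 9.93887479e-01 -1.10396986e-01  4.15796121e-04 -1.04815033e-04] [-0.70795377  0.16415724 -3.02456522] 0.03497263807844089
```

View pics/z7.png

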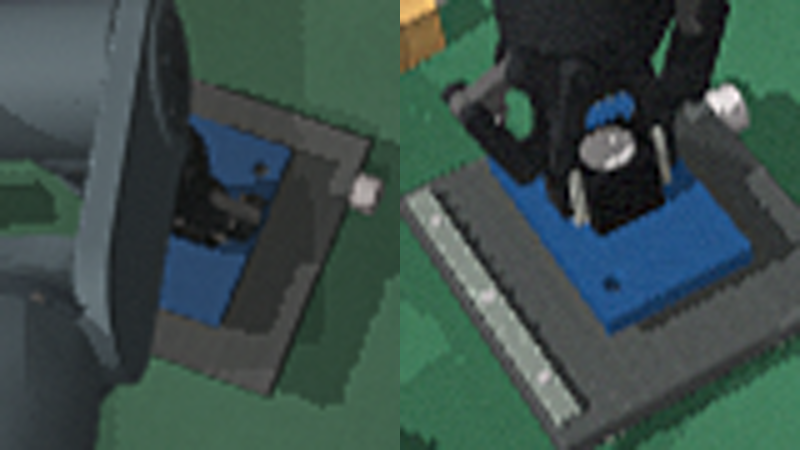

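```bash
cat > m5.py <<'E'
import sys
from h import *
from m4f import *
tag=sys.argv[1];zu=float(sys.argv[2]);bx=[int(v) for v in sys.argv[3].split(",")]
t=load("t"+tag);s=load("s"+tag)
yaw=np.radians(-12.75);c=np.array([.5971,.2248]);M=np.array([[np.cos(yaw),-np.sin(yaw)],[np.sin(yaw),np.cos(yaw)]]);cs=np.array([.5997,.2235])
def dark(im,cx,cy,r=4):
    # dark-weighted centroid around a hole
    R=(cx-r,cy-r,cx+r+1,cy+r+1);f=up(im,R).max(2);b=np.percentile(f,70);w=np.clip(b-12-f,0,None)
    ys,xs=np.mgrid[:f.shape[0],:f.shape[1]];k=np.hypot(xs-f.shape[1]/2,ys-f.shape[0]/2)<r*8;w=w*k
    return back([(w*xs).sum()/w.sum(),(w*ys).sum()/w.sum()],R)
R=(bx[0]-8,bx[1]-7,bx[0]+9,bx[1]+8);d=max(comps(up(s,R).min(2)>105,R,8,90),key=lambda q:q[1]);print("disc",d,(cast("side",d[0],zu+.046)[0,:2]-cs)*1e3)
q=dark(s,bx[2],bx[3],3);print("hole s",q,(cast("side",q,zu+.010)[0,:2]-cs-M@[-.045,.024])*1e3)
q=dark(t,bx[4],bx[5],3);print("hole t",q,(cast("top",q,zu+.010)[0,:2]-c-M@[.045,-.024])*1e3)
E
sed -n 2,8p m4.py | sed '1i import numpy as np, cv2' > m4f.py; sed -i '/^t=load/d;/^R=/d' m4f.py; python3 m5.py 7 .057 151,265,152,292,162,168
```

```text
disc (array([151.09, 264.45]), np.float64(60.1)) [-1.06007682  0.87980565]
hole s [151.77830134 291.44430382] [-0.8491568   3.18923745]
hole t [161.49153399 168.62149227] [-1.19839591  0.51648335]
```

```bash
python3 -m handwheel '[[0.004,-0.002,0,0],[0.004,-0.002,-0.008,0],[0.004,-0.002,-0.016,0],[0.004,-0.002,-0.024,0],[0.004,-0.002,-0.03,0],[0.004,-0.002,-0.036,0],[0.004,-0.002,-0.04,0],[0.004,-0.002,-0.044,0],[0.004,-0.002,-0.046,0],[0.004,-0.002,-0.046,0]]' 20 30
python3 - <<'E'
from h import *
s=pic("side","s8");t=pic("top","t8")
x=state();print(x["position"],x["contact_force"],x["moment"],x["finger_gap"])
E
python3 m5.py 8 .0455 151,267,153,294,162,169
```

```text
time: 13.8
position: [0.598, 0.2239, 0.0598]
tcp_rot: [0.994, -0.11, 0.0, 0.0]
contact_force: [-0.3, -0.3, -3.6]
finger_gap: 0.0353
[0.59801258 0.22389453 0.05984942] [ 0.21194191  0.07658757 -3.70321169] [ 0.02502077 -0.05940872  0.00392143] 0.035043719434100104
disc (array([151.74, 267.63]), np.float64(59.8)) [-0.64214451  0.47708499]
hole s [152.33407462 294.4371578 ] [-0.12066606  2.8358893 ]
hole t [162.07748279 169.25113942] [-0.47821532  1.07460634]
```

At about 45 mm underside height (3 mm below the pin tips) there's no contact force, so the pins are entering the holes. Continuing down.

```bash
python3 -m handwheel '[[0.001,-0.001,-0.003,0],[0.001,-0.001,-0.006,0],[0.001,-0.001,-0.009,0],[0.001,-0.001,-0.012,0],[0.001,-0.001,-0.014,0],[0.001,-0.001,-0.016,0],[0.001,-0.001,-0.018,0],[0.001,-0.001,-0.019,0],[0.001,-0.001,-0.019,0],[0.001,-0.001,-0.019,0]]' 20 30
python3 - <<'E'
from h import *
x=state();print(x["position"],x["contact_force"],x["moment"],x["finger_gap"])
E
```

```text
time: 14.9
position: [0.5982, 0.2237, 0.0551]
tcp_rot: [0.994, -0.11, 0.0, -0.0]
contact_force: [0.0, 0.5, -2.9]
finger_gap: 0.0351
[0.59822025 0.2236606  0.05505395] [ 0.02835964  0.4540266  -2.91868778] [-0.00730496  0.02916894  0.09822423] 0.035120288556890915
```

```bash
python3 -m handwheel '[[0,0,-0.001,0],[0,0,-0.001,0],[0,0,-0.002,0],[0,0,-0.002,0],[0,0,-0.003,0],[0,0,-0.003,0],[0,0,-0.004,0],[0,0,-0.004,0],[0,0,-0.004,0],[0,0,-0.004,0]]' 20 30
python3 - <<'E'
from h import *
x=state();print(x["position"],x["contact_force"],x["moment"],x["finger_gap"])
E
```

```text
time: 15.9
position: [0.5983, 0.2237, 0.0548]
tcp_rot: [0.994, -0.11, 0.0, -0.0]
contact_force: [-4.6, -1.2, 5.8]
finger_gap: 0.0352
[0.59830249 0.22370117 0.05484708] [-4.626391   -1.16643835  5.79431172] [-0.31853523  0.71925363 -0.04747321] 0.035224366203735
```

The stage took load at a TCP height of 54.8 mm, the height predicted for a seated carrier. I'll release and rise.

```bash
python3 -m handwheel '[[0,0,0,0],[0,0,0,0],[0,0,0,0],[0,0,0,0],[0,0,0,0],[0,0,0,0],[0,0,0,0],[0,0,0,0],[0,0,0,0],[0,0,0,0]]' 56 30
python3 -m handwheel '[[0,0,0.02,0],[0,0,0.05,0],[0,0,0.1,0],[0,0,0.16,0],[0,0,0.25,0],[0,0,0.35,0],[0,0,0.45,0],[0,0,0.55,0],[0,0,0.6,0],[0,0,0.6,0]]' 56 30
python3 -m handwheel '[[0,-0.1,0,0],[0,-0.2,0,0],[0,-0.32,0,0],[0,-0.44,0,0],[0,-0.56,0,0],[0,-0.68,0,0],[0,-0.8,0,0],[0,-0.9,0,0],[0,-1,0,0],[0,-1,0,0]]' 56 30
python3 - <<'E'
from h import *
s=pic("side","s9");t=pic("top","t9")
a=cv2.resize(t[135:225,110:190],None,fx=5,fy=5,interpolation=2);b=cv2.resize(s[235:325,110:190],None,fx=5,fy=5,interpolation=2)
cv2.imwrite("pics/z9.png",np.hstack([a,b])[:,:800,::-1]);x=state();print(x["position"],x["contact_force"],x["finger_gap"])
E
```

```text
time: 16.9
position: [0.5982, 0.2236, 0.054]
tcp_rot: [0.994, -0.11, -0.0, 0.0]
contact_force: [-0.1, -0.2, -0.7]
finger_gap: 0.0563
time: 17.9
position: [0.5998, 0.224, 0.2075]
tcp_rot: [0.994, -0.11, 0.003, -0.001]
contact_force: [0.1, 0.3, -0.5]
finger_gap: 0.0565
time: 18.9
position: [0.5975, -0.0291, 0.2025]
tcp_rot: [0.994, -0.112, -0.001, 0.0]
contact_force: [-0.0, 0.0, -1.0]
finger_gap: 0.056
[ 0.59753691 -0.02645444  0.20282335] [-0.07000073 -0.54859851  0.24174864] 0.05624782873965819
```

View pics/z9.png

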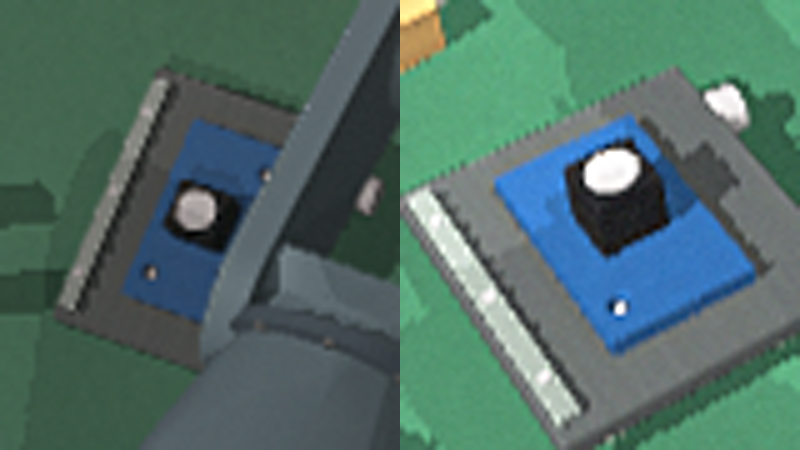

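View pics/t9.png

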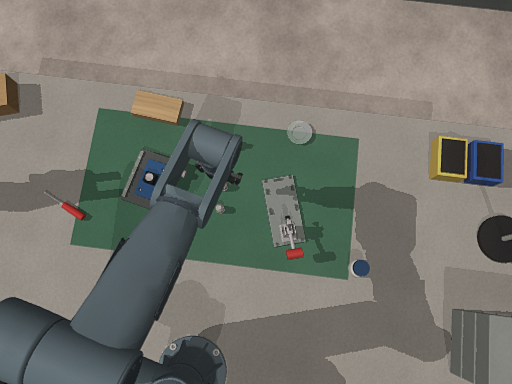

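View pics/s9.png

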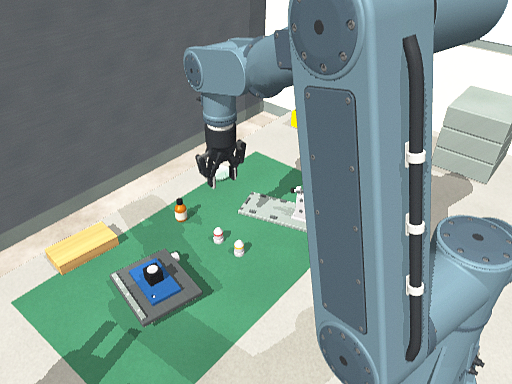

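Both pins show bright inside the two holes, at top view (140,189) and (163,170). The carrier lies flat, and the clamp is open with its red grip at (294,254). I'll do one numeric check and then hand in.

```bash
python3 - <<'E'
from h import *
from m4f import *
s=load("s9");t=load("t9")
R=(144,259,162,276);d=max(comps(up(s,R).min(2)>150,R,5,90),key=lambda q:q[1]);print((cast("side",d[0],.086)[0,:2]-[.5997,.2235])*1e3)
R=(142,170,157,185);d=max(comps(up(t,R).min(2)>105,R,5,90),key=lambda q:q[1]);print((cast("top",d[0],.086)[0,:2]-[.5971,.2248])*1e3)
for q in("s","t"):
  n={"s":"side0","t":"top0"}[q]; R={"s":(170,195,250,262),"t":(215,130,245,218)}[q]
  a=load(n);b=load(q+"9");print(q,np.abs(a-b)[R[1]:R[3],R[0]:R[2]].mean())
print(hand_in())
E
```

```text
[ 1.01315788 -0.21985898]
[ 1.05083312 -0.35958545]
s 43.65012437810945
t 19.493939393939392
the job is handed in; nothing more can be done
None
```

I pushed the red handle over centre and it fell back to its stop. I then lifted the carrier straight out by its block, carried it to the stage, lowered it onto the pins, let go and backed away. The job was handed in at about 19 s of the 58 s allowed.

**Seating:** The carrier took load at a tool height of 54.8 mm, which is where I expected it to sit flat. The peak force seen while lowering was about 6 N. The last pictures show a bright pin tip in both holes and the carrier lying flat.

**Position:** My last measurement puts the carrier's centre about 1.0 mm off the stage centre in x and 0.3 mm in y. That is about the limit of the pin play and of the camera accuracy.

**Surroundings:** In the last pictures the clamp is open. The bottle, the jar and both objectives are upright; the objectives and bottle look in place in the side view and the jar in the top view.

**Checks that disagreed or failed:**
- While the carrier was still above the pins, one hole in the side view read about 3 mm off in y. The other two measurements disagreed with it, and I took it as an error from the slanted view.
- The automatic before-and-after picture comparison around the objectives and bottle proved nothing, because the arm and its shadow were in the frame. That they were undisturbed rests on viewing the pictures.

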